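Check the next sample jar in at the reader

ROBOT

A 7-joint arm with a two-finger parallel gripper is mounted at the origin on the work surface. World frame = base frame: x ahead of the robot, y to its left, z up, the work surface at z = 0. Lengths are in m, angles in rad, forces in N, time in s.
With the tool pointing down it reaches from about 0.425 to 1.025 m from the base axis. Payload 9.4 kg.
Tool frame: the origin (TCP) lies at the very end of the fingers, on their centre line; the grasp point (between the pads) lies ctrl.grip_depth behind it (ctrl.grip_depth is the distance from the TCP to the grasp point, in m); z points along the fingers, y is the line along which they close (so a half turn about z gives the same grasp; the last joint's range is limited). The gripper opens to 93 mm and grips with 3 to 60 N. Pads are 15 mm wide; open, the fingers measure 128 mm over their backs; the gripper's body (75 mm by 188 mm) begins 65 mm behind the grasp point.
Start: joints at [-1.207, 0.599, -0.003, 1.599, 0.002, 0.943, -0.08], TCP at [0.309, 0.656, 0.219] pointing down, gripper open.
Joint ranges: [-2.57, 2.57], [-0.35, 1.97], [-1.29, 1.29], [0.11, 2.56], [-1.05, 4.19], [0.11, 1.86], [-2.63, 2.63]. Speed limits (rad/s): [2.22, 2.22, 3.01, 3.01, 3.14, 3.14, 3.14].

INTERFACE

Orientations are given as a 3x3 rotation matrix whose columns are the frame's x, y, z axes.
In Python, from station import ctrl gives the robot as it stands. The module is installed in compiled form; this text tells all that it offers.
- The arm moves only by the tool step_arm, never from a script. Its argument "series" is a list of rows, each a list of 3 entries, a list of its own where there are three numbers: the closure, from -1 (fully open) to 1 (shut), then the shift along the tool's x, y, z normalised to -1 to 1, where 1 is 30 cm, then the turn, a rotation vector about the tool's x, y, z normalised to -1 to 1, where 1 is 0.5 rad. A call has 1 to 10 rows; each row is the pose to reach, as a shift and turn from the pose commanded when the call began, along the tool's axes at that moment; what a row does not reach only later rows make up. A row lasts 1/8 s, in which the tool goes at most 62.5 mm and 10.7 degrees, less where a joint would pass 70% of its speed; a pose out of reach is approached as far as the arm can. A call with a number of a shift or a turn outside -1 to 1 is refused whole. A call with a gripper value outside its range is refused whole. The fingers move at their own pace and stop on an object; the grip force is fixed at half the most. Time passes only in rows, so rows that repeat a pose let the fingers close. It gives the time, the measured TCP pose, the force, the opening and the grip force at its end, in the units of the state.
- ctrl.observe(): the state, without advancing time (a new reading comes with each control period).
- ctrl.read_camera(name): name is "side" or "top"; returns (picture, depth): 420x560x3 uint8, blue, green, red; 420x560 float32, m along the optical axis (not along the pixel's ray), 0 where there is no reading.
- ctrl.calibration(name): a dict with "camera_matrix" (3x3 intrinsics, pixels), "R" (3x3) and "t" (3): a world point X has camera coordinates R X + t. Camera axes: x right, y down, z forward; pixel columns grow to the right and rows downward; lengths in m; the calibration is good to about 2 mm. A picture is of the moment at which its call begins. calibration takes no time and is no camera call.
- ctrl.close_job(): hands the job in; it is judged then, once.
Trained networks look in the newest picture that a camera, given by its name, has taken for a name from the list of things; names that differ only in an ending like _2 or _b are one class to them, and where a whole thing is asked for, a point or a joint stands for the part that bears it (a point fixed in the world has none). Each returns a list of dicts, best first, with "p" (0 to 1); they miss things now and then, are a little off and sometimes report something else, mostly with a low value. They report only what shows in the picture. A call takes as long as a camera call.
- ctrl.boxes_of(camera, thing): "rect" ([left, top, right, bottom] in pixels, round what is visible of it).
- ctrl.masks_of(camera, thing): "mask" (420x560 bool, what is visible of it) and "rect" ([left, top, right, bottom] in pixels, round what is visible of it).
The state is a dict: "clock": time; "qpos": joint angles; "qd": joint speeds; "effort": joint torques, N m; "position": TCP position; "tool_rot": TCP orientation; "force": force on the tool from outside, world axes, zero at the start; "torque": the same for the moment, N m; "grip_width": finger opening in m; "grip_force": force on a finger pad.
Only numpy, scipy, OpenCV 4.12 (cv2) and the standard library are available. Lean on these libraries where they do the work, as an engineer would, in place of code of your own. Each camera call takes 0.05 s, during which the arm holds its last target. There are 200 camera calls.

TASK

The blue-capped sample jar on the reader's pad has been read: stand it in the free part of the white tray. Then stand the red-capped jar from the yellow tray upright on the middle of the pad with its label facing the scanner window, let go of it, and push the reader's green sprung plunger fully home for a moment and let it spring back, leaving everything else alone.

Things in the scene. Friction and masses are not known exactly. Their poses are not given: they have to be found in the camera images.
- reader: sample reader, fixed, may be turned a little: white base plate 200 x 285 mm (x, y), 14 mm thick; origin at the centre of its underside, x to its rear, y to its left, z up. Right half: black pad with a blue scanner tower behind it. Left half (y = +90 mm): sloping blue console with the green plunger, a white head with a display overhanging it
- window (a point): centre of the scanner's black window, on the front of the blue tower (50 x 90 mm, 126 mm tall), 75 mm behind the pad's centre, 75 mm above the table; axes as reader, it looks to -x
- head_edge (a point): middle of the lower front edge of the white overhanging head, 176 mm above the table; axes as reader. The head is 111 mm deep (to +x), 96 mm wide, 26 mm thick; on it a display, 34 to 57 mm behind this edge, 130 mm wide, reaching 302 mm above the table. Fully pushed, the plunger head's centre is 5 mm in front of and 100 mm below this edge
- pad (a point): centre of the round black rubber pad (80 mm across) on which the jar to be read stands; 16 mm above the table; axes as reader, so the scanner window lies along +x
- trip (a joint): stroke of the sprung green plunger, m: 0 out, 0.025 fully home; takes 3.6 N to start and about 13 N fully home, springs back by itself
- trip_top (a point): centre of the plunger's flat round green head (40 mm across, 14 mm thick), moves with it; its z axis points outward along the plunger's axis, which leans 35 degrees from vertical towards the reader's -x (front); it is pushed along -z of this point. 97 mm above the table when out, 76 mm when home
- incoming_tray: yellow tray, fixed, on the left or the right, 172 x 176 mm (x, y), walls 5 mm thick and 22 mm high, floor 5 mm thick; origin at the centre of its underside; holds the red, green and yellow capped jars
- done_tray: white tray, fixed, on the other side, same size and origin as the yellow tray; holds one white-capped jar and has room for the blue-capped one
- jar_red: sample jar, 115 mm tall: pale body 58 mm across, red cap 60 mm across from 88 to 115 mm height; origin at the centre of its underside, z up; label (white, black bars, 100 degrees wide) centred on its +x side; a white stripe on the cap runs from the centre to above the label's middle. The next sample, in the yellow tray at the start
- red_label (a point): middle of the red-capped jar's label, on its side 29 mm from its axis and 46 mm above its underside; axes as jar_red
- jar_blue: sample jar, 115 mm tall: pale body 58 mm across, blue cap 60 mm across from 88 to 115 mm height; origin at the centre of its underside, z up; label (white, black bars, 100 degrees wide) centred on its +x side; a white stripe on the cap runs from the centre to above the label's middle. On the pad at the start
- jar_green: sample jar, 115 mm tall: pale body 58 mm across, green cap 60 mm across from 88 to 115 mm height; origin at the centre of its underside, z up; label (white, black bars, 100 degrees wide) centred on its +x side; a white stripe on the cap runs from the centre to above the label's middle. Bystander in the yellow tray
- jar_yellow: sample jar, 115 mm tall: pale body 58 mm across, yellow cap 60 mm across from 88 to 115 mm height; origin at the centre of its underside, z up; label (white, black bars, 100 degrees wide) centred on its +x side; a white stripe on the cap runs from the centre to above the label's middle. Bystander in the yellow tray
- jar_white: sample jar, 115 mm tall: pale body 58 mm across, white cap 60 mm across from 88 to 115 mm height; origin at the centre of its underside, z up; label (white, black bars, 100 degrees wide) centred on its +x side; a white stripe on the cap runs from the centre to above the label's middle. Bystander in the white tray
- tube_rack: bystander: violet rack with capped tubes, 90 x 200 mm, 105 mm tall; origin at the centre of its underside
- tip_box: bystander: light blue box of pipette tips with orange top, 85 x 120 mm, 85 mm tall; origin at the centre of its underside
- amber_bottle: bystander: amber bottle, 54 mm across, 140 mm tall; origin at the centre of its underside
- dish_stack: bystander: stack of three culture dishes, 88 mm across, 47 mm tall; origin at the centre of its underside
- pen_cup: bystander: grey cup of pens, 72 mm across, 85 mm tall, pens up to 140 mm; origin at the centre of its underside

How it is judged:
By the outcome, as a careful person would: the job done as asked, in the order asked, and still so for the second after the job is handed in, with the robot touching nothing.
It also fails if it takes over 72 s, if anything falls off the work surface, if the arm or the gripper's body presses on something with over 40 N, if the wrist force passes 120 N, or if a joint passes its speed limit or range.

## Working session

There is one attempt and no reset: what is moved stays moved. The work goes in short steps, Python scripts to look and compute and a tool call to move; the robot and the scene stay as the last step left them, time stands still between calls to the robot, and variables do not carry over. Pictures are saved under pics/ and viewed, at most 10 in all, crops included, and the job is handed in when it is done.

Besides the shell and the picture viewer there is one more tool, called as name(argument=value, ...) on one line, values as JSON. step_arm: Moves the arm, as the interface text tells. Its arguments: {"type":"object","properties":{"series":{"type":"array","items":{"type":"array"}}},"required":["series"]}

```bash
mkdir -p pics
cat > h.py <<'E'
import numpy as np, cv2
from station import ctrl
def pts(cam, d, mask=None):
    c=ctrl.calibration(cam);K=np.array(c["camera_matrix"]);R=np.array(c["R"]);t=np.array(c["t"]).ravel()
    v,u=np.nonzero((d>0)&(mask if mask is not None else True))
    z=d[v,u]; p=np.stack([(u-K[0,2])/K[0,0]*z,(v-K[1,2])/K[1,1]*z,z],1)
    return (p-t)@R, u, v
E
python3 - <<'E'
from h import *
s=ctrl.observe(); print(s["clock"],s["position"],s["tool_rot"],ctrl.grip_depth,s["grip_width"])
ims=[]
for c in ("top","side"):
    im,d=ctrl.read_camera(c); cv2.imwrite(f"pics/{c}0.png",im); np.save(f"{c}0.npy",d)
    k=ctrl.calibration(c); print(c,np.round(k["camera_matrix"],1).tolist(),np.round(-np.array(k["R"]).T@np.ravel(k["t"]),3))
    for n in ["jar_red","jar_blue","jar_green","jar_yellow","jar_white","incoming_tray","done_tray","pad","trip_top","reader","tube_rack","tip_box","amber_bottle","dish_stack","pen_cup"]:
        r=ctrl.masks_of(c,n)
        for q in r[:1]:
            P,u,v=pts(c,d,q["mask"])
            if len(P)<5: continue
            zt=np.percentile(P[:,2],97); T=P[abs(P[:,2]-zt)<.006]
            print(n,round(q["p"],2),np.round(q["rect"]),"ztop",round(zt,3),"topmid",np.round((T.max(0)+T.min(0))/2,3)[:2],"ext",np.round(np.ptp(T,axis=0),3)[:2],"rng",np.round(np.percentile(P,[2,98],axis=0),3).tolist())
E
```

```text
0.0 [0.30913139 0.65523965 0.21776392] [[-9.04455820e-01  4.26566978e-01 -5.31611949e-04]
 [ 4.26567280e-01  9.04454595e-01 -1.49681277e-03]
 [-1.57672030e-04 -1.58056929e-03 -9.99998738e-01]] 0.0188 0.09293366929443259
top [[543.4, 0.0, 282.6], [0.0, 543.4, 214.8], [0.0, 0.0, 1.0]] [ 0.364 -0.003  1.324]
jar_red 0.6 [117. 222. 149. 252.] ztop 0.123 topmid [0.523 0.323] ext [0.054 0.059] rng [[0.497, 0.295, 0.028], [0.548, 0.349, 0.123]]
jar_blue 0.84 [294. 170. 321. 207.] ztop 0.134 topmid [ 0.635 -0.079] ext [0.06  0.057] rng [[0.606, -0.105, 0.019], [0.662, -0.051, 0.134]]
jar_green 0.77 [ 89. 258. 133. 286.] ztop 0.123 topmid [0.441 0.37 ] ext [0.057 0.058] rng [[0.414, 0.34, 0.007], [0.468, 0.395, 0.123]]
jar_yellow 0.98 [134. 256. 169. 287.] ztop 0.123 topmid [0.446 0.279] ext [0.058 0.06 ] rng [[0.418, 0.25, 0.003], [0.473, 0.308, 0.123]]
jar_white 0.69 [429. 250. 467. 282.] ztop 0.123 topmid [ 0.463 -0.402] ext [0.058 0.058] rng [[0.435, -0.428, 0.02], [0.488, -0.373, 0.123]]
incoming_tray 0.63 [224. 170. 239. 186.] ztop 0.106 topmid [0.666 0.097] ext [0.021 0.035] rng [[0.64
[... 2728 characters left out ...]
6, 0.3]]
tube_rack 0.74 [348. 259. 431. 345.] ztop 0.106 topmid [ 0.672 -0.337] ext [0.066 0.157] rng [[0.624, -0.437, 0.001], [0.744, -0.246, 0.107]]
tip_box 0.61 [237. 150. 278. 193.] ztop 0.086 topmid [0.668 0.332] ext [0.088 0.12 ] rng [[0.623, 0.272, 0.004], [0.71, 0.385, 0.086]]
amber_bottle 0.85 [206. 195. 225. 244.] ztop 0.14 topmid [0.427 0.131] ext [0.026 0.026] rng [[0.399, 0.102, 0.001], [0.476, 0.211, 0.14]]
dish_stack 0.61 [200. 242. 231. 278.] ztop 0.05 topmid [0.384 0.014] ext [0.086 0.087] rng [[0.342, -0.028, 0.004], [0.423, 0.054, 0.05]]
pen_cup 0.76 [234. 258. 262. 316.] ztop 0.132 topmid [ 0.393 -0.149] ext [0.045 0.053] rng [[0.365, -0.181, 0.0], [0.433, -0.049, 0.136]]
```

Run:
```python
from h import *
im=cv2.imread("pics/top0.png"); s=cv2.imread("pics/side0.png")
a=cv2.resize(im[95:315,60:490],None,fx=1.86,fy=1.86,interpolation=cv2.INTER_CUBIC);cv2.imwrite("pics/a.png",a[:600,:800])
b=cv2.resize(s[100:400,150:450],(600,600),interpolation=cv2.INTER_CUBIC);cv2.imwrite("pics/b.png",b)
# red-jar cap stripe, top and side: white pixels at z>.118 around the jar
for c,m in(("top",im),("side",s)):
    d=np.load(f"{c}0.npy"); P,u,v=pts(c,d)
    hsv=cv2.cvtColor(m,cv2.COLOR_BGR2HSV)[v,u]
    near=(np.hypot(P[:,0]-.524,P[:,1]-.323)<.04)&(P[:,2]>.113)
    red=near&(hsv[:,1]>150); w=near&(hsv[:,1]<110)
    allc=cv2.minEnclosingCircle(P[near][:,:2].astype(np.float32))
    wm=P[w].mean(0) if w.any() else np.zeros(3)
    print(c,near.sum(),w.sum(),"circ",allc,"white mean",wm,"ang",np.arctan2(wm[1]-allc[0][1],wm[0]-allc[0][0]))
    # reader yaw: display (z>.285), head; base
    D=P[(P[:,2]>.25)&(P[:,0]>.6)&(P[:,0]<.8)&(abs(P[:,1]-.08)<.1)][:,:2].astype(np.float32)
    print("display",cv2.minAreaRect(D))
    for zr,xr,yr,n in (((.117,.132),(.64,.8),(-.16,0),"tower"),((.166,.186),(.6,.8),(.02,.15),"head"),((.008,.019),(.5,.78),(-.17,.16),"base")):
        Q=P[(P[:,2]>zr[0])&(P[:,2]<zr[1])&(P[:,0]>xr[0])&(P[:,0]<xr[1])&(P[:,1]>yr[0])&(P[:,1]<yr[1])][:,:2].astype(np.float32)
        print(n,len(Q),cv2.minAreaRect(Q),cv2.boxPoints(cv2.minAreaRect(Q)).round(3).tolist())
```

```text
top 570 60 circ ((0.5258408188819885, 0.3238207697868347), 0.030683249235153198) white mean [0.51742864 0.30988637 0.11939276] ang -2.113931023014043
display ((0.7200368642807007, 0.08549980074167252), (0.13028956949710846, 0.025988835841417313), 78.2685546875)
tower 985 ((0.6964400410652161, -0.0888853520154953), (0.08963438123464584, 0.12102507799863815), 79.68262481689453) [[0.6290000081062317, -0.12200000137090683], [0.7480000257492065, -0.14399999380111694], [0.7639999985694885, -0.0560000017285347], [0.6449999809265137, -0.03400000184774399]]
head 35 ((0.7008533477783203, 0.06049329787492752), (0.06253682076931, 0.13333743810653687), 38.27392578125) [[0.6349999904632568, 0.09300000220537186], [0.7179999947547913, -0.010999999940395355], [0.7670000195503235, 0.02800000086426735], [0.6840000152587891, 0.13199999928474426]]
base 5614 ((0.6467554569244385, -0.0030339956283569336), (0.3239012360572815, 0.25294819474220276), 88.7517318725586) [[0.5170000195503235, -0.16200000047683716], [0.7699999809265137, -0.1679999977350235], [0.7770000100135803, 0.15600000321865082], [0.523999989
[... 469 characters left out ...]
742507935, -0.1459999978542328], [0.7620000243186951, -0.052000001072883606], [0.6430000066757202, -0.039000000804662704]]
head 134 ((0.7027419209480286, 0.061147719621658325), (0.0726402997970581, 0.14045806229114532), 41.18622589111328) [[0.6290000081062317, 0.09000000357627869], [0.722000002861023, -0.01600000075995922], [0.7760000228881836, 0.03200000151991844], [0.6840000152587891, 0.1379999965429306]]
base 2502 ((0.6662231087684631, 0.003169924020767212), (0.29300442337989807, 0.19980940222740173), 78.6505355834961) [[0.5389999747276306, -0.12099999934434891], [0.7350000143051147, -0.1599999964237213], [0.7929999828338623, 0.12700000405311584], [0.597000002861023, 0.16599999368190765]]
```

View pics/a.png

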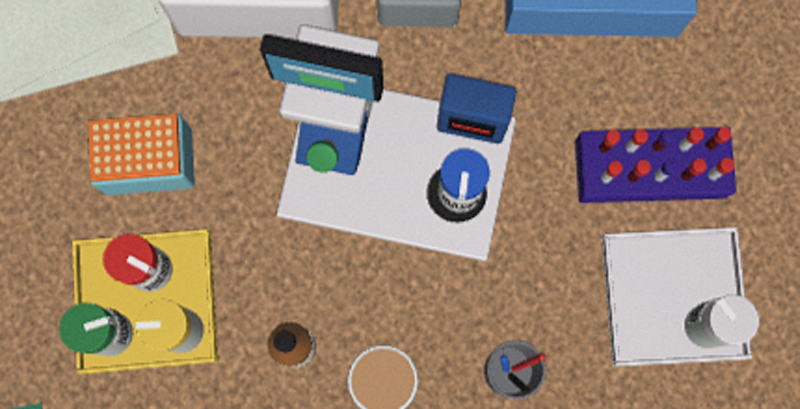

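View pics/b.png

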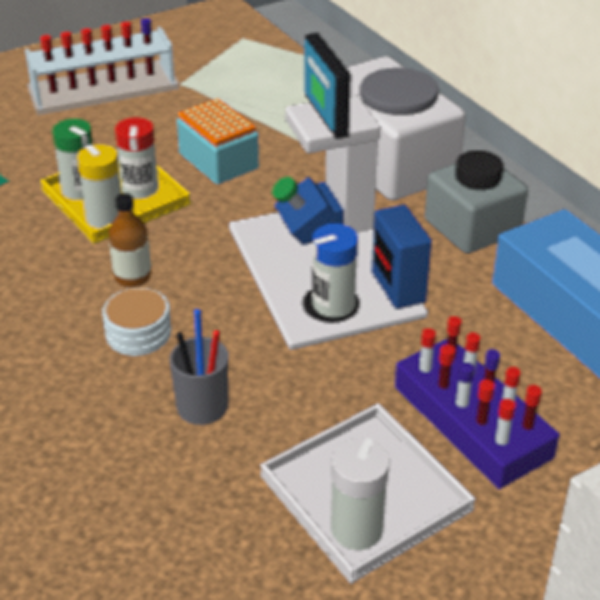

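The top view (crop scale 1.86, origin 60,95) shows blue jar on the pad at crop (465,175), red at (130,260) with its stripe to the lower right, the plunger at (322,155), and the free part of the white tray up and left of the white jar. The side view agrees. The networks' `done_tray`, `pad` and `dish_stack` hits in the top view are wrong, so I don't use them.

```bash
cat > plan.py <<'E'
import sys, numpy as np
from h import ctrl
from scipy.spatial.transform import Rotation as Ro
def Rd(yaw,tilt=0,head=0):
    """tool down, tool y at angle yaw (deg); optionally tilted so that z leans to heading head (deg)"""
    y=np.radians(yaw); Y=np.array([np.cos(y),np.sin(y),0]); Z=np.array([0,0,-1.])
    R=np.stack([np.cross(Y,Z),Y,Z],1); h=np.radians(head)
    return Ro.from_rotvec(-np.radians(tilt)*np.array([-np.sin(h),np.cos(h),0])).as_matrix()@R
def plan(wps):
    s=ctrl.observe(); p=np.array(s["position"]);R=np.array(s["tool_rot"])
    for P,T in wps:
        d=R.T@(np.array(P)-p); r=Ro.from_matrix(R.T@T).as_rotvec()
        print("->",P,"shift",np.round(d/.3,3).tolist(),"turn",np.round(r/.5,3).tolist(),"rows>=",round(max(np.linalg.norm(d)/.0625,np.linalg.norm(r)/.187),1))
        p=np.array(P);R=T
E
python3 - <<'E'
from plan import *
plan([((.40,.40,.30),Rd(60)),((.52,.15,.30),Rd(50)),((.634,-.08,.30),Rd(45)),((.634,-.08,.099),Rd(45))])
print(Rd(0,35,-11.5))
E
```

```text
-> (0.4, 0.4, 0.3) shift [-0.637, -0.642, -0.271] turn [0.0, 0.0, 0.166] rows>= 4.5
-> (0.52, 0.15, 0.3) shift [-0.763, -0.522, 0.0] turn [0.0, 0.0, 0.349] rows>= 4.4
-> (0.634, -0.08, 0.3) shift [-0.784, -0.343, 0.0] turn [0.0, 0.0, 0.175] rows>= 4.1
-> (0.634, -0.08, 0.099) shift [0.0, 0.0, 0.67] turn [0.0, 0.0, 0.0] rows>= 3.2
[[ 0.03533146  0.82634031  0.56206172]
 [ 0.99281173  0.03533146 -0.11435275]
 [-0.11435275  0.56206172 -0.81915204]]
```

step_arm(series=[[-1, [-0.64, -0.64, -0.27], [0, 0, 0.166]], [-1, [-0.64, -0.64, -0.27], [0, 0, 0.166]], [-1, [-0.64, -0.64, -0.27], [0, 0, 0.166]], [-1, [-0.64, -0.64, -0.27], [0, 0, 0.166]], [-1, [-0.64, -0.64, -0.27], [0, 0, 0.166]], [-1, [-0.64, -0.64, -0.27], [0, 0, 0.166]]])

```text
clock: 2.35
position: [0.4027, 0.3978, 0.301]
tool_rot: [[-0.864, 0.504, 0.002], [0.504, 0.864, 0.001], [-0.001, 0.002, -1.0]]
force: [-0.4, 0.1, 0.3]
grip_width: 0.0928
grip_force: 0.0
```

step_arm(series=[[-1, [-0.763, -0.522, 0], [0, 0, 0.349]], [-1, [-0.763, -0.522, 0], [0, 0, 0.349]], [-1, [-0.763, -0.522, 0], [0, 0, 0.349]], [-1, [-0.763, -0.522, 0], [0, 0, 0.349]], [-1, [-0.763, -0.522, 0], [0, 0, 0.349]], [-1, [-0.763, -0.522, 0], [0, 0, 0.349]]])

```text
clock: 3.1
position: [0.5218, 0.1491, 0.2993]
tool_rot: [[-0.764, 0.645, 0.0], [0.645, 0.764, -0.0], [-0.0, -0.0, -1.0]]
force: [-0.6, 0.2, -0.2]
grip_width: 0.0929
grip_force: 0.0
```

step_arm(series=[[-1, [-0.784, -0.343, 0], [0, 0, 0.175]], [-1, [-0.784, -0.343, 0], [0, 0, 0.175]], [-1, [-0.784, -0.343, 0], [0, 0, 0.175]], [-1, [-0.784, -0.343, 0], [0, 0, 0.175]], [-1, [-0.784, -0.343, 0], [0, 0, 0.175]], [-1, [-0.784, -0.343, 0], [0, 0, 0.175]], [-1, [-0.784, -0.343, 0], [0, 0, 0.175]]])

```text
clock: 3.98
position: [0.6347, -0.0769, 0.2994]
tool_rot: [[-0.709, 0.705, -0.001], [0.705, 0.709, 0.001], [0.001, 0.0, -1.0]]
force: [-0.5, 0.0, -0.6]
grip_width: 0.093
grip_force: 0.0
```

Run:
```python
from plan import *
print(ctrl.observe()["qpos"])
plan([((.634,-.08,.099),Rd(45)),((.634,-.08,.27),Rd(45)),((.525,-.325,.27),Rd(20)),((.525,-.325,.091),Rd(20))])
```

```text
[-0.13687821  0.42504512  0.24825567  1.72591828 -0.12159142  1.00621706
  0.94397878]
-> (0.634, -0.08, 0.099) shift [-0.006, -0.009, 0.668] turn [0.001, -0.002, 0.006] rows>= 3.2
-> (0.634, -0.08, 0.27) shift [0.0, 0.0, -0.57] turn [0.0, 0.0, 0.0] rows>= 2.7
-> (0.525, -0.325, 0.27) shift [-0.321, -0.834, 0.0] turn [0.0, 0.0, 0.873] rows>= 4.3
-> (0.525, -0.325, 0.091) shift [0.0, 0.0, 0.597] turn [0.0, 0.0, 0.0] rows>= 2.9
```

step_arm(series=[[-1, [-0.006, -0.01, 0.35], [0, 0, 0]], [-1, [-0.006, -0.01, 0.55], [0, 0, 0]], [-1, [-0.006, -0.01, 0.668], [0, 0, 0]], [-1, [-0.006, -0.01, 0.668], [0, 0, 0]], [-1, [-0.006, -0.01, 0.668], [0, 0, 0]], [1, [-0.006, -0.01, 0.668], [0, 0, 0]], [1, [-0.006, -0.01, 0.668], [0, 0, 0]], [1, [-0.006, -0.01, 0.668], [0, 0, 0]], [1, [-0.006, -0.01, 0.668], [0, 0, 0]], [1, [-0.006, -0.01, 0.668], [0, 0, 0]]])

```text
clock: 5.22
position: [0.6349, -0.0833, 0.1]
tool_rot: [[-0.707, 0.707, 0.002], [0.707, 0.707, 0.0], [-0.001, 0.001, -1.0]]
force: [0.7, 0.7, 6.0]
grip_width: 0.0598
grip_force: 30.0
```

step_arm(series=[[1, [0, 0, -0.1], [0, 0, 0]], [1, [0, 0, -0.25], [0, 0, 0]], [1, [0, 0, -0.42], [0, 0, 0]], [1, [0, 0, -0.57], [0, 0, 0]], [1, [0, 0, -0.57], [0, 0, 0]]])

```text
clock: 5.85
position: [0.6354, -0.0839, 0.2735]
tool_rot: [[-0.707, 0.708, 0.005], [0.708, 0.707, -0.0], [-0.004, 0.004, -1.0]]
force: [0.1, -0.5, -1.9]
grip_width: 0.0598
grip_force: 30.0
```

step_arm(series=[[1, [-0.05, -0.13, -0.02], [0, 0, 0.14]], [1, [-0.12, -0.3, -0.02], [0, 0, 0.31]], [1, [-0.19, -0.49, -0.02], [0, 0, 0.51]], [1, [-0.26, -0.67, -0.02], [0, 0, 0.7]], [1, [-0.32, -0.83, -0.02], [0, 0, 0.87]], [1, [-0.32, -0.83, -0.02], [0, 0, 0.87]], [1, [-0.32, -0.83, -0.02], [0, 0, 0.87]], [1, [-0.32, -0.83, -0.02], [0, 0, 0.87]]])

```text
clock: 6.85
position: [0.5264, -0.3256, 0.2754]
tool_rot: [[-0.345, 0.939, -0.001], [0.939, 0.345, 0.001], [0.001, -0.001, -1.0]]
force: [0.0, 0.3, -1.8]
grip_width: 0.0599
grip_force: 30.0
```

Run:
```python
from plan import *
print(ctrl.observe()["qpos"])
plan([((.525,-.325,.092),Rd(20)),((.525,-.325,.25),Rd(20))])
```

```text
[ 0.19188133  0.43295724  0.3938367   1.80650148 -0.20082477  0.94282496
  1.02438317]
-> (0.525, -0.325, 0.092) shift [0.003, -0.003, 0.611] turn [-0.001, -0.003, 0.007] rows>= 2.9
-> (0.525, -0.325, 0.25) shift [0.0, 0.0, -0.527] turn [0.0, 0.0, 0.0] rows>= 2.5
```

step_arm(series=[[1, [0, 0, 0.18], [0, 0, 0]], [1, [0, 0, 0.36], [0, 0, 0]], [1, [0, 0, 0.5], [0, 0, 0]], [1, [0, 0, 0.57], [0, 0, 0]], [1, [0, 0, 0.6], [0, 0, 0]], [1, [0, 0, 0.61], [0, 0, 0]], [1, [0, 0, 0.61], [0, 0, 0]], [1, [0, 0, 0.61], [0, 0, 0]]])

```text
clock: 7.85
position: [0.5263, -0.3275, 0.0942]
tool_rot: [[-0.343, 0.939, 0.001], [0.939, 0.343, -0.001], [-0.001, 0.001, -1.0]]
force: [-0.1, 0.8, -2.3]
grip_width: 0.0597
grip_force: 30.0
```

step_arm(series=[[1, [0, 0, 0.007], [0, 0, 0]], [1, [0, 0, 0.011], [0, 0, 0]], [1, [0, 0, 0.014], [0, 0, 0]], [1, [0, 0, 0.016], [0, 0, 0]], [1, [0, 0, 0.016], [0, 0, 0]]])

```text
clock: 8.48
position: [0.526, -0.3277, 0.089]
tool_rot: [[-0.343, 0.939, 0.001], [0.939, 0.343, -0.001], [-0.001, 0.001, -1.0]]
force: [0.0, 0.7, 6.1]
grip_width: 0.0601
grip_force: 30.0
```

step_arm(series=[[-1, [0, 0, 0], [0, 0, 0]], [-1, [0, 0, 0], [0, 0, 0]], [-1, [0, 0, 0], [0, 0, 0]], [-1, [0, 0, 0], [0, 0, 0]], [-1, [0, 0, -0.15], [0, 0, 0]], [-1, [0, 0, -0.35], [0, 0, 0]], [-1, [0, 0, -0.55], [0, 0, 0]], [-1, [0, 0, -0.6], [0, 0, 0]]])

```text
clock: 9.48
position: [0.527, -0.3284, 0.2725]
tool_rot: [[-0.343, 0.939, 0.006], [0.939, 0.343, -0.003], [-0.004, 0.004, -1.0]]
force: [0.4, 0.2, -0.2]
grip_width: 0.0931
grip_force: 0.0
```

Run:
```python
from plan import *
from h import *
for c in ("top","side"):
    im,d=ctrl.read_camera(c); cv2.imwrite(f"pics/{c}1.png",im); np.save(f"{c}1.npy",d)
    P,u,v=pts(c,d); hsv=cv2.cvtColor(im,cv2.COLOR_BGR2HSV)[v,u]
    q=np.hypot(P[:,0]-.634,P[:,1]+.08)<.06
    m=q&(hsv[:,2]<60)&(P[:,2]<.03)&(P[:,2]>.005)
    e=cv2.minAreaRect(P[m][:,:2].astype(np.float32)); ci=cv2.minEnclosingCircle(P[m][:,:2].astype(np.float32))
    print(c,"pad n",m.sum(),"mean",P[m].mean(0).round(4),"med z",np.median(P[m][:,2]),ci)
    b=(hsv[:,0]>98)&(hsv[:,0]<125)&(hsv[:,1]>100)
    t=b&(abs(P[:,2]-.126)<.008)&(P[:,0]>.66)&(P[:,0]<.8)&(P[:,1]<-.02)&(P[:,1]>-.2)
    r=cv2.minAreaRect(P[t][:,:2].astype(np.float32));print("tower top",t.sum(),r,P[t].mean(0).round(3),cv2.boxPoints(r).round(3).tolist())
    w=(hsv[:,1]<60)&(abs(P[:,2]-.014)<.007)&(P[:,0]>.52)&(P[:,0]<.8)&(abs(P[:,1])<.2)
    r=cv2.minAreaRect(P[w][:,:2].astype(np.float32));print("base",r)
    h=(hsv[:,1]<60)&(abs(P[:,2]-.202)<.008)&(P[:,0]>.6)&(P[:,0]<.72)&(P[:,1]>.02)&(P[:,1]<.18)
    r=cv2.minAreaRect(P[h][:,:2].astype(np.float32));print("headtop",h.sum(),cv2.boxPoints(r).round(3).tolist(),r[2])
    g=(hsv[:,0]>50)&(hsv[:,0]<85)&(hsv[:,1]>120)&(np.hypot(P[:,0]-.665,P[:,1]-.097)<.04)&(P[:,2]>.05)&(P[:,2]<.13)
    print("plunger",g.sum(),P[g].mean(0).round(4),P[g].min(0).round(3),P[g].max(0).round(3))
    # plane fit of upper face
    G=P[g]; n=np.array([-.574*np.cos(-.2),-.574*np.sin(-.2),.819]); s=G@n; F=G[s>np.percentile(s,90)-.005]
    cc=F.mean(0); print(" face",len(F),cc.round(4),np.linalg.svd(F-cc)[2][2].round(3))
    jb=(hsv[:,0]>98)&(hsv[:,0]<125)&(hsv[:,1]>100)&(abs(P[:,2]-.121)<.006)&(np.hypot(P[:,0]-.526,P[:,1]+.328)<.06)
    print("blue",jb.sum(),((P[jb].max(0)+P[jb].min(0))/2).round(3))
plan([((.51,-.05,.28),Rd(-5)),((.524,.25,.28),Rd(-33)),((.524,.322,.28),Rd(-61)),((.524,.322,.089),Rd(-65))])
im=cv2.imread("pics/top1.png");cv2.imwrite("pics/c.png",cv2.resize(im[95:315,60:490],None,fx=1.86,fy=1.86,interpolation=cv2.INTER_CUBIC)[:600,:800])
```

```text
top pad n 740 mean [ 0.6321 -0.0757  0.0148] med z 0.01483160657306013 ((0.6321941614151001, -0.07547566294670105), 0.038887083530426025)
tower top 752 ((0.7288101315498352, -0.09508377313613892), (0.08752888441085815, 0.04853443056344986), 78.95600891113281) [ 0.728 -0.095  0.124] [[0.6970000267028809, -0.13300000131130219], [0.7440000176429749, -0.14300000667572021], [0.7609999775886536, -0.05700000002980232], [0.7129999995231628, -0.04699999839067459]]
base ((0.6694380044937134, 0.003993362188339233), (0.2846728563308716, 0.20076073706150055), 78.5450210571289)
headtop 759 [[0.6650000214576721, 0.026000000536441803], [0.7089999914169312, 0.02199999988079071], [0.7210000157356262, 0.13600000739097595], [0.6769999861717224, 0.14100000262260437]] 84.10659790039062
plunger 209 [0.6586 0.0971 0.0962] [0.643 0.078 0.081] [0.676 0.115 0.111]
 face 160 [0.6583 0.0976 0.0972] [-0.611  0.096  0.786]
blue 455 [ 0.528 -0.324  0.121]
side pad n 215 mean [ 0.6212 -0.0728  0.0159] med z 0.01578566005207224 ((0.6297275424003601, -0.07620847970247269), 0.03785764053463936)
tower top 85 ((0.7257773
[... 412 characters left out ...]
dtop 315 [[0.6639999747276306, 0.023000000044703484], [0.7120000123977661, 0.019999999552965164], [0.7200000286102295, 0.1420000046491623], [0.6710000038146973, 0.14499999582767487]] 86.53760528564453
plunger 99 [0.6566 0.0914 0.0963] [0.64  0.074 0.08 ] [0.672 0.114 0.108]
 face 63 [0.6549 0.0936 0.0977] [ 0.548 -0.132 -0.826]
blue 378 [ 0.526 -0.324  0.12 ]
-> (0.51, -0.05, 0.28) shift [0.888, 0.266, -0.034] turn [0.006, 0.003, 0.875] rows>= 4.5
-> (0.524, 0.25, 0.28) shift [1.0, -0.041, 0.0] turn [0.0, 0.0, 0.977] rows>= 4.8
-> (0.524, 0.322, 0.28) shift [0.201, -0.131, 0.0] turn [0.0, 0.0, 0.977] rows>= 2.6
-> (0.524, 0.322, 0.089) shift [0.0, 0.0, 0.637] turn [0.0, 0.0, 0.14] rows>= 3.1
```

View pics/c.png

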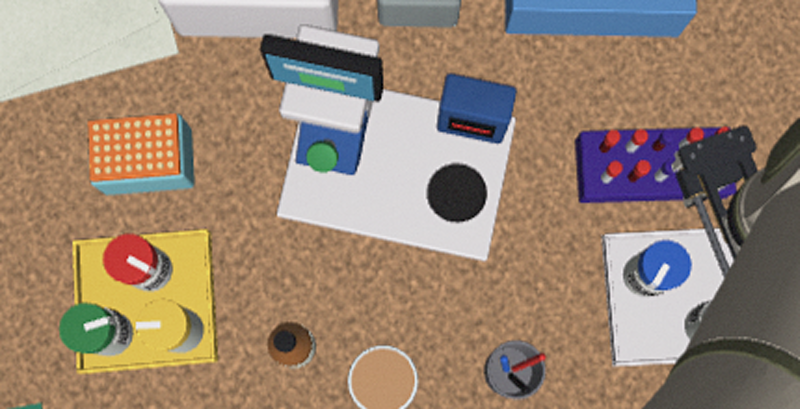

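step_arm(series=[[-1, [0.89, 0.27, -0.03], [0, 0, 0.875]], [-1, [0.89, 0.27, -0.03], [0, 0, 0.875]], [-1, [0.89, 0.27, -0.03], [0, 0, 0.875]], [-1, [0.89, 0.27, -0.03], [0, 0, 0.875]], [-1, [0.89, 0.27, -0.03], [0, 0, 0.875]], [-1, [0.89, 0.27, -0.03], [0, 0, 0.875]]])

```text
clock: 10.32
position: [0.5094, -0.0459, 0.2756]
tool_rot: [[0.083, 0.997, -0.003], [0.997, -0.083, 0.0], [-0.0, -0.003, -1.0]]
force: [0.4, -0.8, -0.3]
grip_width: 0.0929
grip_force: 0.0
```

step_arm(series=[[-1, [1.0, -0.04, 0], [0, 0, 0.977]], [-1, [1.0, -0.04, 0], [0, 0, 0.977]], [-1, [1.0, -0.04, 0], [0, 0, 0.977]], [-1, [1.0, -0.04, 0], [0, 0, 0.977]], [-1, [1.0, -0.04, 0], [0, 0, 0.977]], [-1, [1.0, -0.04, 0], [0, 0, 0.977]]])

```text
clock: 11.08
position: [0.5242, 0.2548, 0.2752]
tool_rot: [[0.54, 0.842, -0.002], [0.842, -0.54, -0.001], [-0.002, -0.001, -1.0]]
force: [-0.5, -0.4, 0.8]
grip_width: 0.0931
grip_force: 0.0
```

step_arm(series=[[-1, [0.2, -0.13, 0], [0, 0, 0.977]], [-1, [0.2, -0.13, 0], [0, 0, 0.977]], [-1, [0.2, -0.13, 0], [0, 0, 0.977]], [-1, [0.2, -0.13, 0], [0, 0, 0.977]], [-1, [0.2, -0.13, 0], [0, 0, 0.977]]])

```text
clock: 11.7
position: [0.525, 0.3213, 0.277]
tool_rot: [[0.874, 0.486, -0.0], [0.486, -0.874, -0.001], [-0.001, 0.001, -1.0]]
force: [0.9, 0.2, 0.3]
grip_width: 0.0928
grip_force: 0.0
```

Run:
```python
from plan import *
from h import *
print(ctrl.observe()["qpos"])
plan([((.5245,.322,.14),Rd(-65)),((.5245,.322,.089),Rd(-65))])
# stripe angle: weighted by whiteness, projected to cap top plane by known depth, for all pics
for c,n in (("top",0),("top",1),("side",0),("side",1)):
    im=cv2.imread(f"pics/{c}{n}.png"); d=np.load(f"{c}{n}.npy"); P,u,v=pts(c,d)
    q=(np.hypot(P[:,0]-.5245,P[:,1]-.322)<.027)&(P[:,2]>.112)
    w=im[v,u,1].astype(float)[q]; w=np.clip((w-np.median(w))/(w.max()-np.median(w))-.15,0,None)
    X=P[q][:,:2]; m=(w[:,None]*X).sum(0)/w.sum(); C=((X-m).T*w)@(X-m)/w.sum(); e,V=np.linalg.eigh(C); a=V[:,1]
    if a@(m-[.5245,.322])<0:a=-a
    print(c,n,m,"axis",np.degrees(np.arctan2(a[1],a[0])),"from centre",np.degrees(np.arctan2(m[1]-.322,m[0]-.5245)))
```

```text
[-1.10991158  0.47976466  0.70381885  1.8242773  -0.36888815  0.97315614
 -1.31389954]
-> (0.5245, 0.322, 0.14) shift [0.0, -0.003, 0.457] turn [0.001, 0.001, 0.141] rows>= 2.2
-> (0.5245, 0.322, 0.089) shift [0.0, 0.0, 0.17] turn [0.0, 0.0, 0.0] rows>= 0.8
top 0 [0.51781577 0.31090306] axis -118.08642765221968 from centre -121.0626105075867
top 1 [0.51785597 0.31102644] axis -117.73166195954545 from centre -121.19315916628373
side 0 [0.51697139 0.311085  ] axis -116.09900861429922 from centre -124.59593324766118
side 1 [0.51733345 0.31082832] axis -114.51037664509087 from centre -122.67985822107649
```

step_arm(series=[[-1, [0, -0.003, 0.2], [0, 0, 0.14]], [-1, [0, -0.003, 0.4], [0, 0, 0.14]], [-1, [0, -0.003, 0.55], [0, 0, 0.14]], [-1, [0, -0.003, 0.627], [0, 0, 0.14]], [-1, [0, -0.003, 0.627], [0, 0, 0.14]], [1, [0, -0.003, 0.627], [0, 0, 0.14]], [1, [0, -0.003, 0.627], [0, 0, 0.14]], [1, [0, -0.003, 0.627], [0, 0, 0.14]], [1, [0, -0.003, 0.627], [0, 0, 0.14]], [1, [0, -0.003, 0.627], [0, 0, 0.14]]])

```text
clock: 12.95
position: [0.5244, 0.324, 0.0899]
tool_rot: [[0.906, 0.423, 0.001], [0.423, -0.906, 0.001], [0.001, -0.0, -1.0]]
force: [-0.5, 0.3, 5.7]
grip_width: 0.0595
grip_force: 30.0
```

step_arm(series=[[1, [0, 0, -0.1], [0, 0, 0]], [1, [0, 0, -0.25], [0, 0, 0]], [1, [0, 0, -0.42], [0, 0, 0]], [1, [0, 0, -0.6], [0, 0, 0]], [1, [0, 0, -0.63], [0, 0, 0]], [1, [0, 0, -0.63], [0, 0, 0]]])

```text
clock: 13.7
position: [0.5236, 0.3237, 0.278]
tool_rot: [[0.906, 0.423, -0.0], [0.423, -0.906, 0.0], [-0.0, -0.001, -1.0]]
force: [-0.3, 0.8, -2.8]
grip_width: 0.0597
grip_force: 30.0
```

Run:
```python
from plan import *
s=ctrl.observe();R=np.array(s["tool_rot"]);print(np.degrees(np.arctan2(R[1,1],R[0,1])))
plan([((.52,.19,.29),Rd(-38)),((.53,.06,.29),Rd(-11)),((.6,-.06,.29),Rd(16)),((.6315,-.0755,.29),Rd(43.3)),((.6315,-.0755,.11),Rd(43.3))])
```

```text
-64.971540458819
-> (0.52, 0.19, 0.29) shift [-0.2, 0.399, -0.04] turn [-0.001, 0.0, -0.941] rows>= 2.5
-> (0.53, 0.06, 0.29) shift [-0.321, 0.293, 0.0] turn [0.0, 0.0, -0.942] rows>= 2.5
-> (0.6, -0.06, 0.29) shift [-0.348, 0.305, 0.0] turn [0.0, 0.0, -0.942] rows>= 2.5
-> (0.6315, -0.0755, 0.29) shift [-0.079, 0.087, 0.0] turn [0.0, 0.0, -0.953] rows>= 2.5
-> (0.6315, -0.0755, 0.11) shift [0.0, 0.0, 0.6] turn [0.0, 0.0, 0.0] rows>= 2.9
```

step_arm(series=[[1, [-0.05, 0.1, -0.02], [0, 0, -0.24]], [1, [-0.1, 0.2, -0.04], [0, 0, -0.48]], [1, [-0.15, 0.3, -0.04], [0, 0, -0.72]], [1, [-0.2, 0.4, -0.04], [0, 0, -0.94]], [1, [-0.2, 0.4, -0.04], [0, 0, -0.94]]])

```text
clock: 14.32
position: [0.5195, 0.1863, 0.2888]
tool_rot: [[0.619, 0.785, -0.003], [0.785, -0.619, -0.002], [-0.003, -0.001, -1.0]]
force: [-0.0, -0.1, -1.2]
grip_width: 0.0595
grip_force: 30.0
```

step_arm(series=[[1, [-0.08, 0.07, 0], [0, 0, -0.24]], [1, [-0.16, 0.14, 0], [0, 0, -0.48]], [1, [-0.24, 0.22, 0], [0, 0, -0.72]], [1, [-0.32, 0.293, 0], [0, 0, -0.942]], [1, [-0.32, 0.293, 0], [0, 0, -0.942]]])

```text
clock: 14.95
position: [0.53, 0.0577, 0.2891]
tool_rot: [[0.196, 0.981, -0.002], [0.981, -0.196, -0.001], [-0.001, -0.002, -1.0]]
force: [0.5, 0.5, -2.1]
grip_width: 0.0598
grip_force: 30.0
```

step_arm(series=[[1, [-0.08, 0.07, 0], [0, 0, -0.24]], [1, [-0.17, 0.15, 0], [0, 0, -0.48]], [1, [-0.26, 0.23, 0], [0, 0, -0.72]], [1, [-0.348, 0.305, 0], [0, 0, -0.942]], [1, [-0.348, 0.305, 0], [0, 0, -0.942]]])

```text
clock: 15.58
position: [0.6008, -0.0615, 0.2888]
tool_rot: [[-0.271, 0.963, -0.002], [0.963, 0.271, -0.001], [-0.0, -0.002, -1.0]]
force: [-1.3, 0.2, -3.0]
grip_width: 0.0596
grip_force: 30.0
```

step_arm(series=[[1, [-0.02, 0.02, 0], [0, 0, -0.24]], [1, [-0.04, 0.04, 0], [0, 0, -0.48]], [1, [-0.06, 0.06, 0], [0, 0, -0.72]], [1, [-0.079, 0.087, 0], [0, 0, -0.953]], [1, [-0.079, 0.087, 0], [0, 0, -0.953]], [1, [-0.079, 0.087, 0], [0, 0, -0.953]], [1, [-0.079, 0.087, 0], [0, 0, -0.953]]])

```text
clock: 16.45
position: [0.6314, -0.0752, 0.2901]
tool_rot: [[-0.684, 0.73, -0.001], [0.73, 0.684, 0.0], [0.001, -0.0, -1.0]]
force: [0.7, 0.5, -2.4]
grip_width: 0.0596
grip_force: 30.0
```

Run:
```python
from plan import *
plan([((.6315,-.0755,.108),Rd(43.3))])
```

```text
-> (0.6315, -0.0755, 0.108) shift [-0.001, -0.0, 0.607] turn [-0.001, -0.001, -0.006] rows>= 2.9
```

step_arm(series=[[1, [0, 0, 0.18], [0, 0, 0]], [1, [0, 0, 0.36], [0, 0, 0]], [1, [0, 0, 0.5], [0, 0, 0]], [1, [0, 0, 0.57], [0, 0, 0]], [1, [0, 0, 0.607], [0, 0, 0]], [1, [0, 0, 0.607], [0, 0, 0]], [1, [0, 0, 0.607], [0, 0, 0]]])

```text
clock: 17.32
position: [0.6324, -0.0761, 0.1093]
tool_rot: [[-0.684, 0.729, 0.002], [0.729, 0.684, -0.0], [-0.001, 0.001, -1.0]]
force: [-0.0, 0.8, -1.6]
grip_width: 0.0599
grip_force: 30.0
```

step_arm(series=[[1, [0, 0, 0.01], [0, 0, 0]], [1, [0, 0, 0.018], [0, 0, 0]], [1, [0, 0, 0.022], [0, 0, 0]], [1, [0, 0, 0.022], [0, 0, 0]]])

```text
clock: 17.82
position: [0.6317, -0.076, 0.1016]
tool_rot: [[-0.685, 0.729, -0.0], [0.729, 0.685, 0.0], [0.0, -0.0, -1.0]]
force: [0.5, -1.2, -2.5]
grip_width: 0.0596
grip_force: 30.0
```

step_arm(series=[[1, [0, 0, 0.003], [0, 0, 0]], [1, [0, 0, 0.006], [0, 0, 0]], [1, [0, 0, 0.006], [0, 0, 0]]])

```text
clock: 18.2
position: [0.632, -0.0763, 0.1009]
tool_rot: [[-0.684, 0.729, 0.001], [0.729, 0.684, -0.0], [-0.001, 0.001, -1.0]]
force: [-1.7, -0.4, 8.1]
grip_width: 0.0594
grip_force: 30.0
```

Standing on the pad; release, lift, and back off toward the robot for a look.

step_arm(series=[[-1, [0, 0, 0], [0, 0, 0]], [-1, [0, 0, 0], [0, 0, 0]], [-1, [0, 0, 0], [0, 0, 0]], [-1, [0, 0, 0], [0, 0, 0]], [-1, [0, 0, -0.15], [0, 0, 0]], [-1, [0, 0, -0.35], [0, 0, 0]], [-1, [0, 0, -0.55], [0, 0, 0]], [-1, [0, 0, -0.67], [0, 0, 0]], [-1, [0, 0, -0.67], [0, 0, 0]]])

```text
clock: 19.32
position: [0.6331, -0.0763, 0.3041]
tool_rot: [[-0.685, 0.729, 0.006], [0.729, 0.685, -0.0], [-0.004, 0.004, -1.0]]
force: [0.5, -0.5, -0.4]
grip_width: 0.0932
grip_force: 0.0
```

Run:
```python
from plan import *
plan([((.48,.07,.3),Rd(60)),((.48,.2,.3),Rd(78.6))])
```

```text
-> (0.48, 0.07, 0.3) shift [0.705, -0.038, 0.011] turn [0.007, 0.009, -0.586] rows>= 3.4
-> (0.48, 0.2, 0.3) shift [0.217, 0.375, 0.0] turn [0.0, 0.0, -0.649] rows>= 2.1
```

step_arm(series=[[1, [0.7, -0.04, 0.01], [0, 0, -0.586]], [1, [0.7, -0.04, 0.01], [0, 0, -0.586]], [1, [0.7, -0.04, 0.01], [0, 0, -0.586]], [1, [0.7, -0.04, 0.01], [0, 0, -0.586]], [1, [0.7, -0.04, 0.01], [0, 0, -0.586]]])

```text
clock: 19.95
position: [0.4778, 0.07, 0.2971]
tool_rot: [[-0.867, 0.497, -0.002], [0.497, 0.867, 0.0], [0.001, -0.001, -1.0]]
force: [0.1, -0.2, 0.2]
grip_width: 0.0474
grip_force: 0.0
```

step_arm(series=[[1, [0.217, 0.375, 0], [0, 0, -0.65]], [1, [0.217, 0.375, 0], [0, 0, -0.65]], [1, [0.217, 0.375, 0], [0, 0, -0.65]], [1, [0.217, 0.375, 0], [0, 0, -0.65]], [1, [0.217, 0.375, 0], [0, 0, -0.65]]])

```text
clock: 20.58
position: [0.4796, 0.1967, 0.2975]
tool_rot: [[-0.98, 0.201, -0.0], [0.201, 0.98, -0.001], [0.0, -0.001, -1.0]]
force: [-0.1, 0.7, 0.4]
grip_width: 0.0011
grip_force: 0.0
```

Run:
```python
from plan import *
from h import *
for c in ("top","side"):
    im,d=ctrl.read_camera(c); cv2.imwrite(f"pics/{c}2.png",im); np.save(f"{c}2.npy",d)
    P,u,v=pts(c,d); hsv=cv2.cvtColor(im,cv2.COLOR_BGR2HSV)[v,u]
    n=(np.hypot(P[:,0]-.632,P[:,1]+.076)<.04)&(P[:,2]>.122)&(P[:,2]<.14)
    X=P[n][:,:2].astype(np.float32); ctr=(X.max(0)+X.min(0))/2
    q=n&(np.hypot(P[:,0]-ctr[0],P[:,1]-ctr[1])<.027)
    w=im[v,u,1].astype(float)[q]
    if len(w)<20: print(c,len(w)); continue
    w=np.clip((w-np.median(w))/(w.max()-np.median(w))-.15,0,None)
    X=P[q][:,:2]; m=(w[:,None]*X).sum(0)/w.sum(); C=((X-m).T*w)@(X-m)/w.sum(); e,V=np.linalg.eigh(C); a=V[:,1]
    if a@(m-ctr)<0:a=-a
    print(c,"cap",ctr,cv2.minEnclosingCircle(P[n][:,:2].astype(np.float32)),"axis",np.degrees(np.arctan2(a[1],a[0])),"fromc",np.degrees(np.arctan2(*(m-ctr)[::-1])))
# plunger geometry; axis and TCP targets
h=np.radians(-11.4); u_=np.array([-np.sin(np.radians(35))*np.cos(h),-np.sin(np.radians(35))*np.sin(h),np.cos(np.radians(35))])
T=Rd(78.6,35,-11.4); print(T.round(3))
top=np.array([.6565,.0955,.097])
plan([((.50,.13,.3),Rd(78.6,17.5,-11.4)),(tuple((top+.12*u_).round(4)),T),(tuple((top+.03*u_).round(4)),T),(tuple((top-.025*u_).round(4)),T)])
a=cv2.imread("pics/top2.png")[110:250,190:350];b=cv2.imread("pics/side2.png")[150:290,240:400]
cv2.imwrite("pics/d.png",cv2.resize(np.hstack([a,b]),None,fx=2.5,fy=2.5,interpolation=cv2.INTER_CUBIC))
```

```text
top cap [ 0.6291187  -0.07667196] ((0.6295185685157776, -0.07632934302091599), 0.030518457293510437) axis -9.758282315457272 fromc -8.057294509282295
side cap [ 0.6270807  -0.07628195] ((0.627695620059967, -0.07569480687379837), 0.03410026803612709) axis 0.11728759244965818 fromc -5.567849238526224
[[-0.803  0.198  0.562]
 [ 0.162  0.98  -0.113]
 [-0.574  0.    -0.819]]
-> (0.5, 0.13, 0.3) shift [-0.112, -0.206, -0.007] turn [-0.002, -0.611, -0.005] rows>= 1.6
-> (np.float64(0.589), np.float64(0.1091), np.float64(0.1953)) shift [-0.186, -0.01, 0.424] turn [-0.0, -0.611, 0.0] rows>= 2.2
-> (np.float64(0.6396), np.float64(0.0989), np.float64(0.1216)) shift [-0.0, 0.0, 0.3] turn [0.0, 0.0, 0.0] rows>= 1.4
-> (np.float64(0.6706), np.float64(0.0927), np.float64(0.0765)) shift [-0.0, 0.0, 0.184] turn [0.0, 0.0, 0.0] rows>= 0.9
```

View pics/d.png

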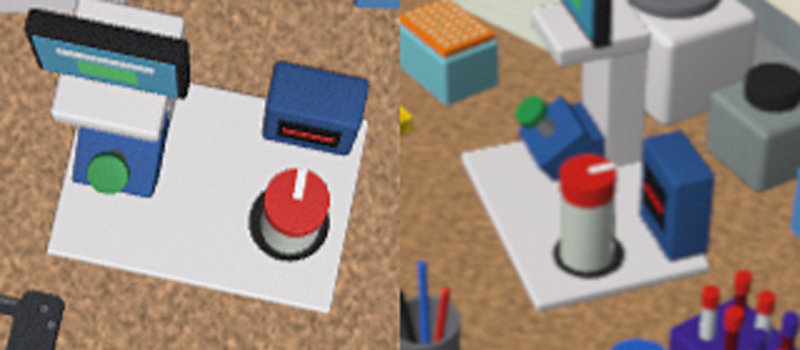

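The red jar stands upright and centred on the pad, at crop (295,205). Its stripe and label point at the scanner window. The plunger head is at crop (108,172), so the push comes next.

step_arm(series=[[1, [-0.11, -0.2, 0], [0, -0.61, 0]], [1, [-0.11, -0.2, 0], [0, -0.61, 0]], [1, [-0.11, -0.2, 0], [0, -0.61, 0]], [1, [-0.11, -0.2, 0], [0, -0.61, 0]]])

```text
clock: 21.18
position: [0.5002, 0.1339, 0.2984]
tool_rot: [[-0.935, 0.197, 0.294], [0.189, 0.98, -0.059], [-0.299, 0.001, -0.954]]
force: [1.0, 0.6, 0.8]
grip_width: 0.0005
grip_force: 0.0
```

step_arm(series=[[1, [-0.09, -0.005, 0.2], [0, -0.31, 0]], [1, [-0.186, -0.01, 0.42], [0, -0.61, 0]], [1, [-0.186, -0.01, 0.42], [0, -0.61, 0]], [1, [-0.186, -0.01, 0.42], [0, -0.61, 0]], [1, [-0.186, -0.01, 0.42], [0, -0.61, 0]]])

```text
clock: 21.8
position: [0.5893, 0.1022, 0.2158]
tool_rot: [[-0.799, 0.221, 0.56], [0.164, 0.975, -0.151], [-0.579, -0.029, -0.815]]
force: [0.6, -0.3, 0.6]
grip_width: 0.0006
grip_force: 0.0
```

Run:
```python
from plan import *
s=ctrl.observe();print(s["qpos"],s["position"])
h=np.radians(-11.4);T=Rd(78.6,35,-11.4);u=-T[:,2];top=np.array([.657,.0975,.097])
plan([(tuple((top+.015*u).round(4)),T),(tuple((top-.02*u).round(4)),T)])
```

```text
[-0.70063855  0.37121711  0.26872816  2.33518974  1.66595977  0.30510573
 -0.71181444] [0.58925383 0.10218405 0.21577497]
-> (np.float64(0.6486), np.float64(0.0992), np.float64(0.1093)) shift [0.046, 0.044, 0.401] turn [-0.075, 0.013, -0.006] rows>= 2.0
-> (np.float64(0.6682), np.float64(0.0952), np.float64(0.0806)) shift [0.0, -0.0, 0.117] turn [0.0, 0.0, 0.0] rows>= 0.6
```

step_arm(series=[[1, [0.046, 0.044, 0.1], [-0.075, 0.013, 0]], [1, [0.046, 0.044, 0.1], [-0.075, 0.013, 0]], [1, [0.046, 0.044, 0.1], [-0.075, 0.013, 0]], [1, [0.046, 0.044, 0.1], [-0.075, 0.013, 0]], [1, [0.046, 0.044, 0.1], [-0.075, 0.013, 0]]])

```text
clock: 22.42
position: [0.5959, 0.1127, 0.1842]
tool_rot: [[-0.803, 0.2, 0.562], [0.165, 0.98, -0.112], [-0.573, 0.002, -0.82]]
force: [-0.6, 0.6, 1.2]
grip_width: 0.0004
grip_force: 0.0
```

Run:
```python
from plan import *
s=ctrl.observe();print(s["qpos"],s["position"])
h=np.radians(-11.4);T=Rd(78.6,35,-11.4);u=-T[:,2];top=np.array([.657,.0975,.097])
plan([(tuple((top+.015*u).round(4)),T),(tuple((top-.02*u).round(4)),T)])
```

```text
[-0.60355972  0.42842169  0.15929236  2.34862549  1.9566901   0.32368687
 -1.00548392] [0.59591504 0.11267606 0.18423701]
-> (np.float64(0.6486), np.float64(0.0992), np.float64(0.1093)) shift [-0.005, -0.01, 0.308] turn [0.002, -0.002, -0.006] rows>= 1.5
-> (np.float64(0.6682), np.float64(0.0952), np.float64(0.0806)) shift [0.0, -0.0, 0.117] turn [0.0, 0.0, 0.0] rows>= 0.6
```

step_arm(series=[[1, [-0.002, -0.005, 0.1], [0, 0, 0]], [1, [-0.005, -0.01, 0.2], [0, 0, 0]], [1, [-0.005, -0.01, 0.28], [0, 0, 0]], [1, [-0.005, -0.01, 0.308], [0, 0, 0]], [1, [-0.005, -0.01, 0.308], [0, 0, 0]], [1, [-0.005, -0.01, 0.308], [0, 0, 0]], [1, [-0.005, -0.01, 0.308], [0, 0, 0]]])

```text
clock: 23.3
position: [0.6479, 0.0994, 0.1092]
tool_rot: [[-0.803, 0.199, 0.561], [0.165, 0.98, -0.112], [-0.572, 0.002, -0.82]]
force: [-0.5, -0.2, 0.2]
grip_width: 0.0005
grip_force: 0.0
```

Run:
```python
from plan import *
s=ctrl.observe();print(s["qpos"],s["position"],s["force"])
T=Rd(78.6,35,-11.4);u=-T[:,2];top=np.array([.657,.0975,.097])
plan([(tuple((top-.018*u).round(4)),T)])
```

```text
[-0.39807224  0.6027147  -0.01633992  2.29307197  2.22502174  0.43556628
 -1.22043092] [0.6479497  0.09939871 0.10920178] [-0.52415461 -0.19784926  0.18996106]
-> (np.float64(0.6671), np.float64(0.0955), np.float64(0.0823)) shift [-0.002, -0.0, 0.111] turn [0.002, -0.003, -0.005] rows>= 0.5
```

step_arm(series=[[1, [0, 0, 0.03], [0, 0, 0]], [1, [0, 0, 0.06], [0, 0, 0]], [1, [0, 0, 0.09], [0, 0, 0]], [1, [0, 0, 0.115], [0, 0, 0]], [1, [0, 0, 0.115], [0, 0, 0]], [1, [0, 0, 0.115], [0, 0, 0]]])

```text
clock: 24.05
position: [0.6679, 0.0953, 0.08]
tool_rot: [[-0.803, 0.199, 0.561], [0.165, 0.98, -0.112], [-0.572, 0.002, -0.82]]
force: [-3.7, 0.8, 9.5]
grip_width: 0.0006
grip_force: 5.2
```

step_arm(series=[[1, [0, 0, 0.01], [0, 0, 0]], [1, [0, 0, 0.02], [0, 0, 0]], [1, [0, 0, 0.026], [0, 0, 0]], [1, [0, 0, 0.026], [0, 0, 0]], [1, [0, 0, 0.026], [0, 0, 0]]])

```text
clock: 24.68
position: [0.6706, 0.0948, 0.076]
tool_rot: [[-0.803, 0.198, 0.563], [0.164, 0.98, -0.111], [-0.574, 0.003, -0.819]]
force: [-26.6, 2.2, 42.4]
grip_width: 0.0003
grip_force: 24.7
```

step_arm(series=[[1, [0, 0, -0.06], [0, 0, 0]], [1, [0, 0, -0.2], [0, 0, 0]], [1, [0, 0, -0.4], [0, 0, 0]], [1, [0, 0, -0.6], [0, 0, 0]], [1, [0, 0, -0.7], [0, 0, 0]], [1, [0, 0, -0.7], [0, 0, 0]], [1, [0, 0, -0.7], [0, 0, 0]]])

```text
clock: 25.55
position: [0.5545, 0.1181, 0.2456]
tool_rot: [[-0.804, 0.199, 0.561], [0.164, 0.98, -0.113], [-0.572, 0.001, -0.82]]
force: [-0.5, 0.1, -0.1]
grip_width: 0.0002
grip_force: 0.0
```

Run:
```python
from h import *
print(ctrl.observe()["position"],ctrl.observe()["force"])
for c in ("top","side"):
    im,d=ctrl.read_camera(c); cv2.imwrite(f"pics/{c}3.png",im)
    P,u,v=pts(c,d); hsv=cv2.cvtColor(im,cv2.COLOR_BGR2HSV)[v,u]
    g=(hsv[:,0]>50)&(hsv[:,0]<85)&(hsv[:,1]>120)&(np.hypot(P[:,0]-.665,P[:,1]-.097)<.04)&(P[:,2]>.05)&(P[:,2]<.13)
    print("plunger",g.sum(),P[g].mean(0).round(4) if g.any() else 0)
    r=(np.hypot(P[:,0]-.63,P[:,1]+.076)<.045)&(P[:,2]>.122)&(P[:,2]<.14)
    print("red",r.sum(),((P[r].max(0)+P[r].min(0))/2).round(4))
a=cv2.imread("pics/top3.png")[95:315,60:490];b=cv2.imread("pics/side3.png")[100:400,150:450]
cv2.imwrite("pics/e.png",np.hstack([cv2.resize(a,(500,256)),cv2.resize(b,(256,256))]))
```

```text
[0.55450127 0.1181183  0.24561278] [-0.45851105  0.10947933 -0.09006758]
plunger 207 [0.6586 0.097  0.0962]
red 547 [ 0.6292 -0.0765  0.1295]
plunger 98 [0.6566 0.0915 0.096 ]
red 303 [ 0.6273 -0.0782  0.1289]
```

View pics/e.png

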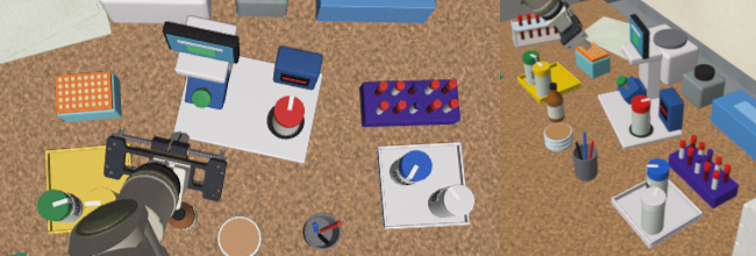

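The picture shows the red jar on the pad at (288,112), the plunger sprung back out at (200,98), and the blue jar in the white tray at (412,165). The bystanders are in place and the arm is clear.

```bash
python3 -c "
from station import ctrl
print(ctrl.close_job())"
```

```text
the job is handed in; nothing more can be done
None
```

The job is handed in after about 26 s: the blue jar stands in the white tray, the red jar stands on the pad with its label to the scanner window, and the plunger was pushed fully home (about 50 N at the fingertips on its end stop) and sprang back; no verdict was returned.

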